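Square the lower half in the glue-up jig, hold the upper half ready above it

TASK

First push the light plywood strip lying in the glue-up jig square and flush into the corner of the two blue fences, lying flat. Then lift the dark wood strip off its two bearers, keep it level, and hold it steady, level and lengthwise in line straight above the plywood strip, about 100 mm of air between them, so that I can brush on glue; finish while still holding it there in the gripper, with the plywood strip still flush in the corner. Leave the glue bottle, hammer and scraper alone.

Things in the scene. Friction and masses are not known exactly. Their poses are not given: they have to be found in the camera images.
- jig: Fixed glue-up jig: white board 200 (x) x 300 (y) x 16 mm flat on the bench, with two blue fences 20 mm wide, 20 mm high above the board: one along the +x edge (inner face x = +80), one along the +y edge (inner face y = +130), square to each other; the other two sides are open. Origin: centre of the underside, z up. Stands left or right of the robot's centre line, yaw up to 0.25 rad.
- corner (a point): Inner corner of the two blue fences, on the board's top face (16 mm above the bench); jig frame (80, 130, 16) mm, axes as the jig's: the fences lie on its +x and +y sides.
- lower: Loose light plywood strip, dark ply lines on its edges, two black dots on top; 50 (x) x 180 (y) x 18 mm, about 0.12 kg. Origin: centre of underside, z up. Starts flat on the jig board, clear of both fences, turned up to 0.3 rad from the jig. Flush: a long side against the +x fence, an end against the +y fence, origin at (-25, -90, 0) mm from the corner in jig axes.
- upper: Loose dark wood strip, two black dots on top; 50 (x) x 180 (y) x 18 mm, about 0.13 kg (0.10 to 0.18), balanced about its middle. Origin: centre of underside, z up. Starts flat across the two bearers, its underside 40 mm above the bench, its middle within 8 mm (each way) of the middle of the gap between them.
- bearers: Fixed pair of pale sticks on the bench, each 90 (x) x 20 (y) x 40 (z) mm, their middles at y = -60 and +60 mm, so that 100 mm is open between them. Origin midway between them on the bench (z = 0), z up; turned by up to 0.5 rad.
- glue: Bystander: white glue bottle with orange cap, 56 mm across, 150 mm high, upright on the bench on the far side of the work. Origin at the centre of its base.
- hammer: Bystander: hammer with red handle, 280 mm long, lying on the bench on the far side, left or right. Origin near its middle, on the bench.
- scraper: Bystander: flat scraper with dark wooden handle, 240 mm long, lying on the bench on the far side, left or right. Origin near its middle, on the bench.
Things that resemble listed ones, but are neither listed nor needed, are in the scene too. Leave any orange or yellow look-alike of the lower alone.

How it is judged:
By the outcome, as a careful person would: the job done as asked, in the order asked, and still so for the second after the job is handed in, while the arm keeps its last pose, push and grip.
It also fails if it takes over 67 s, if anything falls off the work surface, if the arm or the gripper's body presses on something with over 40 N, if the wrist force passes 120 N, or if a joint passes its speed limit or range.

ROBOT

A 6-joint arm with a two-finger parallel gripper is mounted at the origin on the work surface. World frame = base frame: x ahead of the robot, y to its left, z up, the work surface at z = 0. Lengths are in m, angles in rad, forces in N, time in s.
With the tool pointing down it reaches from about 0.25 to 0.725 m from the base axis. Payload 4 kg.
Tool frame: the origin (TCP) lies midway between the tips of the shut fingers; the grasp point (between the pads) lies bot.tcp_to_grasp behind it (bot.tcp_to_grasp is the distance from the TCP to the grasp point, in m); z points along the fingers, y is the line along which they close (so a half turn about z gives the same grasp; the last joint's range is limited). The gripper opens to 85 mm and grips with 20 to 120 N. Pads are 22 mm wide; open, the fingers measure 114 mm over their backs; the gripper's body (76 mm by 85 mm) begins 54 mm behind the grasp point. The pads swing forward as they close: fully open they stand 13 mm farther back than shut.
Start: joints at [0, 0.241, 0.005, 1.335, 0, 1.571], TCP at [0.5, -0, 0.231] pointing down, gripper open.
Joint ranges: [-2.72, 2.72], [-1.05, 1.87], [-1.09, 1.28], [-1.99, 2.15], [-1.42, 1.44], [-3.14, 3.14]. Speed limits (rad/s): [2.79, 2.79, 3.14, 3.14, 3.14, 3.14].

INTERFACE

Orientations are given as a unit quaternion [x, y, z, w].
In Python, from workcell import readout, camera, bot gives the robot as it stands. The module is installed in compiled form; this text tells all that it offers.
- The arm moves only by the tool jog_arm, never from a script. Its argument "motion" is a list of rows, each an object of numbers: "x", "y", "z": the shift along the tool's x, y, z in mm; "spin": the turn about the tool's z in degrees; "fingers": the closure, from -1 (fully open) to 1 (shut). A call has 1 to 8 rows; each row is the pose to reach, as a shift and turn from the pose commanded when the call began, along the tool's axes at that moment; what a row does not reach only later rows make up. A row lasts 1/8 s, in which the tool goes at most 62.5 mm and 10.7 degrees, less where a joint would pass 70% of its speed; a pose out of reach is approached as far as the arm can. A call with a gripper value outside its range is refused whole. The fingers move at their own pace and stop on an object; the grip force is fixed at half the most. Time passes only in rows, so rows that repeat a pose let the fingers close. It gives the time, the measured TCP pose, the force, the opening and the grip force at its end, in the units of the state.
- readout.get_obs(): the state, without advancing time (a new reading comes with each control period).
- camera(name): name is "scene" or "side" or "wrist"; returns a dict with "pixels" (384x512x3 uint8, red, green, blue), "K" (3x3 intrinsics, pixels), "rvec" (rotation vector, rad) and "tvec" (3), from world to camera coordinates, as OpenCV has them. Camera axes: x right, y down, z forward; pixel columns grow to the right and rows downward; lengths in m; the calibration is good to about 2 mm. The wrist camera is an equidistant fisheye: a pixel r from the principal point sees the ray r / f radians off the axis. A picture is of the moment at which its call begins. There is no depth.
- bot.job_done(): hands the job in; it is judged then, once.
The state is a dict: "clock": time; "joint_pos": joint angles; "joint_vel": joint speeds; "tau": joint torques, N m; "eef_pos": TCP position; "tool_rot": TCP orientation; "ft_force": force on the tool from outside, world axes, zero at the start; "ft_torque": the same for the moment, N m; "grip_width": finger opening in m; "grasp_force": force on a finger pad.
Only numpy, scipy, OpenCV 4.12 (cv2) and the standard library are available. Lean on these libraries where they do the work, as an engineer would, in place of code of your own. Each camera call takes 0.05 s, during which the arm holds its last target. There are 200 camera calls.

## Working session

There is one attempt and no reset: what is moved stays moved. The work goes in short steps, Python scripts to look and compute and a tool call to move; the robot and the scene stay as the last step left them, time stands still between calls to the robot, and variables do not carry over. Pictures are saved under pics/ and viewed, at most 13 in all, crops included, and the job is handed in when it is done.

Besides the shell and the picture viewer there is one more tool, called after "Emit:" as name([rows], argument=value, ...), one row to a line, values as JSON. jog_arm: Moves the arm, as the interface text tells. Its arguments: {"type":"object","properties":{"motion":{"type":"array"}},"required":["motion"]}

```bash
mkdir -p pics; cat > h.py <<'E'
import numpy as np, cv2
from workcell import readout, camera, bot
from scipy.spatial.transform import Rotation as R
def shot(n,f=None):
    c=camera(n)
    if f: cv2.imwrite('pics/'+f,c['pixels'][:,:,::-1])
    return c
def ray(c,uv,wrist=False):
    K=np.array(c['K']);Rm=cv2.Rodrigues(np.array(c['rvec'],float))[0];t=np.array(c['tvec'],float).ravel()
    uv=np.atleast_2d(np.array(uv,float))
    x=(uv[:,0]-K[0,2])/K[0,0];y=(uv[:,1]-K[1,2])/K[1,1]
    if wrist:
        r=np.hypot(x,y)+1e-12;d=np.c_[np.sin(r)*x/r,np.sin(r)*y/r,np.cos(r)]
    else: d=np.c_[x,y,np.ones_like(x)]
    return -Rm.T@t, d@Rm
def plane(c,uv,z,wrist=False):
    o,d=ray(c,uv,wrist); s=(z-o[2])/d[:,2]; return o+s[:,None]*d
def proj(c,P,wrist=False):
    K=np.array(c['K']);Rm=cv2.Rodrigues(np.array(c['rvec'],float))[0];p=np.atleast_2d(P)@Rm.T+np.array(c['tvec'],float).ravel()
    if wrist:
        h=np.hypot(p[:,0],p[:,1])+1e-12;th=np.arctan2(h,p[:,2]);q=p[:,:2]*(th/h)[:,None]
    else: q=p[:,:2]/p[:,2:]
    return q*[K[0,0],K[1,1]]+[K[0,2],K[1,2]]
E
python3 - <<'E'
from h import *
a=shot('scene')['pixels'];b=shot('side')['pixels'];w=shot('wrist','w0.png')
cv2.imwrite('pics/scene0.png',a[:,:,::-1]);cv2.imwrite('pics/side0.png',b[:,:,::-1])
o=readout.get_obs();print(o['eef_pos'],R.from_quat(o['tool_rot']).as_matrix().round(3),bot.tcp_to_grasp,o['clock'],o['grip_width'])
for n in['scene','side','wrist']:
    c=camera(n);print(n,ray(c,[[256,192]])[0].round(3),ray(c,[[256,192]])[1].round(3),np.array(c['K']).round(1).tolist())
E
```

```text
[ 4.99498431e-01 -1.39729647e-07  2.30591243e-01] [[-0.     1.    -0.002]
 [ 1.     0.     0.   ]
 [ 0.    -0.002 -1.   ]] 0.0187 0.15 0.08533589304058631
scene [ 1.188 -0.505  1.07 ] [[-0.486  0.46  -0.743]] [[460.0, 0.0, 255.1], [0.0, 460.0, 190.1], [0.0, 0.0, 1.0]]
side [0.057 1.079 0.667] [[ 0.354 -0.788 -0.504]] [[418.2, 0.0, 252.2], [0.0, 418.2, 192.0], [0.0, 0.0, 1.0]]
wrist [0.501 0.069 0.374] [[ 0.007 -0.262 -0.965]] [[297.3, 0.0, 253.6], [0.0, 297.3, 194.1], [0.0, 0.0, 1.0]]
```

View pics/scene0.png

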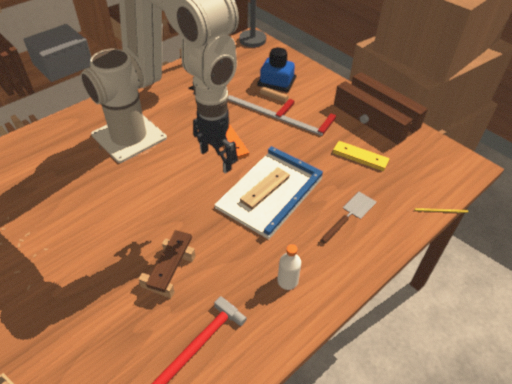

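View pics/side0.png

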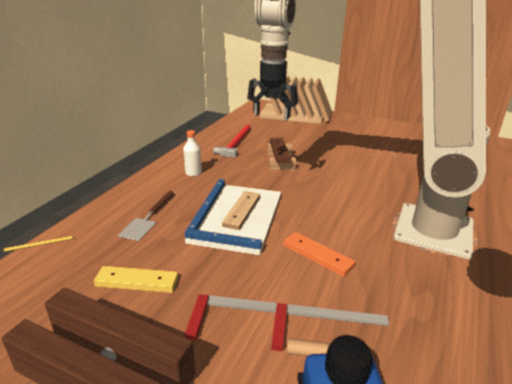

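View pics/w0.png

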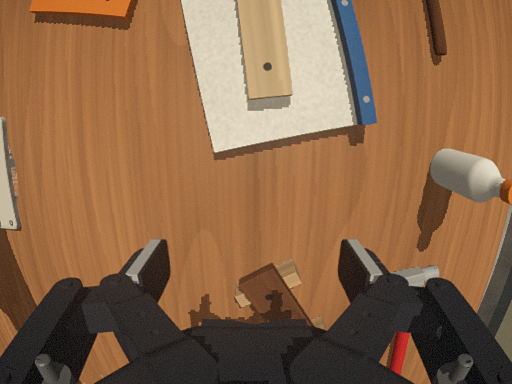

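Scene view: the white jig is at about (270,190) with the light ply strip on it at (265,188), and the dark strip on its bearers is at (170,260). 

Candidates for the lower:
- Light strip with dots on the board, (265,188)
- Orange strip, (237,143)
- Yellow strip, (360,155)

Candidates for the upper:
- Dark strip on the bearers, (170,260)
- Big brown clamp blocks, (380,110)
- Scraper handle, (330,230)

I choose the light strip on the board and the dark strip on the pale bearers, and will check both in one crop.

```bash
cat > m.py <<'E'
from h import *
def box(c,roi,f,z):
    x0,y0,x1,y1=roi; im=c['pixels'][y0:y1,x0:x1].astype(int); m=f(im).astype(np.uint8)
    m=cv2.morphologyEx(m,cv2.MORPH_OPEN,np.ones((2,2),np.uint8))
    k=max(cv2.findContours(m,0,1)[0],key=cv2.contourArea)
    return k[:,0]+[x0,y0],m
E
python3 - <<'E'
from m import *
a=cv2.imread('pics/scene0.png')
cv2.imwrite('pics/crop0.png',np.hstack([cv2.resize(a[140:245,205:335],None,fx=3,fy=3,interpolation=2),cv2.resize(a[220:325,120:210],None,fx=3,fy=3,interpolation=2)]))
c=camera('scene');p=c['pixels'][:,:,::-1]
hsv=cv2.cvtColor(p,cv2.COLOR_BGR2HSV)
for n,u in dict(strip=(265,188),board=(240,195),fence=(290,205),dark=(172,255),bench=(200,230)).items(): print(n,hsv[u[1],u[0]])
E
```

```text
strip [ 18 112 229]
board [ 24  25 246]
fence [104 141 152]
dark [ 11 133  67]
bench [ 12 156 188]
```

View pics/crop0.png

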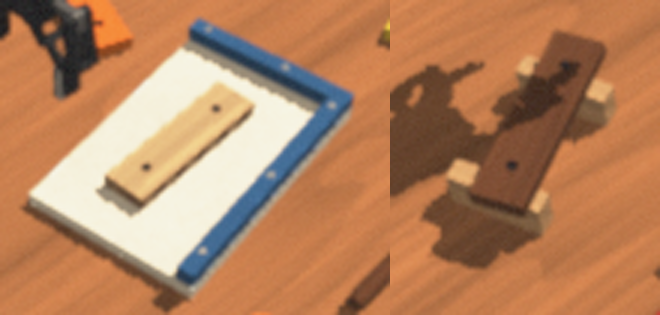

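The crop confirms both choices: the light strip has dots at scene (277,176) and (254,196), and the dark strip has dots at (179,243) and (161,275). The fence screws give the jig.

```bash
python3 - <<'E'
from m import *
c=camera('scene');g=cv2.resize(cv2.cvtColor(c['pixels'],cv2.COLOR_RGB2GRAY),None,fx=1,fy=1).astype(float)
def ref(u,s,r=3):
    x,y=np.round(u).astype(int);w=s*g[y-r:y+r+1,x-r:x+r+1];w=np.clip(w-np.percentile(w,75),0,None)
    Y,X=np.mgrid[y-r:y+r+1,x-r:x+r+1];return np.array([(w*X).sum(),(w*Y).sum()])/w.sum()
sj=lambda x,y:(205+x/3,140+y/3); su=lambda x,y:(120+(x-390)/3,220+y/3)
pt=lambda u,s,z,r=2:plane(c,ref(u,s,r),z)[0]
S=[pt(sj(*p),1,.036) for p in[(203,252),(270,174),(332,104),(287,66),(208,29)]]
print('screws',(np.array(S)*1e3).round(1).tolist())
L=[pt(sj(*p),-1,.034) for p in[(216,108),(147,167)]]
U=[pt(su(*p),-1,.058) for p in[(568,68),(512,165)]]
for n,q in(('low',L),('up',U)):
    d=q[0]-q[1];print(n,(np.array(q)*1e3).round(1).tolist(),'mid',(sum(q)*500).round(1),'len',np.linalg.norm(d)*1e3,'yaw of +y axis-90',np.arctan2(d[1],d[0])-np.pi/2)
d=S[2]-S[0];print('fx',np.arctan2(d[1],d[0])-np.pi/2,np.linalg.norm(d)); d=S[2]-S[4];print('fy',np.arctan2(d[1],d[0]),np.linalg.norm(d))
E
```

```text
screws [[630.5, 89.8, 36.0], [603.6, 207.9, 36.0], [580.1, 325.0, 36.0], [507.7, 333.0, 36.0], [409.2, 311.6, 36.0]]
low [[501.8, 231.9, 34.0], [514.9, 121.7, 34.0]] mid [508.3 176.8  34. ] len 110.92153357603598 yaw of +y axis-90 0.11799833005162719
up [[523.4, -155.7, 58.0], [573.9, -250.6, 58.0]] mid [ 548.6 -203.2   58. ] len 107.47268630164473 yaw of +y axis-90 0.48933600070181393
fx 0.21098802510565173 0.240582879507396
fy 0.07858485790026322 0.17145447329832292
```

Emit:
jog_arm([
  {"x": 180, "y": -80, "z": -50, "spin": -80, "fingers": -1},
  {"x": 180, "y": -80, "z": -50, "spin": -80, "fingers": -1},
  {"x": 180, "y": -80, "z": -50, "spin": -80, "fingers": -1},
  {"x": 180, "y": -80, "z": -50, "spin": -80, "fingers": -1},
  {"x": 180, "y": -80, "z": -50, "spin": -80, "fingers": -1},
  {"x": 180, "y": -80, "z": -50, "spin": -80, "fingers": -1},
  {"x": 180, "y": -80, "z": -50, "spin": -80, "fingers": -1},
  {"x": 180, "y": -80, "z": -50, "spin": -80, "fingers": -1},
])

```text
clock: 1.4
eef_pos: [0.4199, 0.1801, 0.2813]
tool_rot: [0.085, 0.996, -0.0, -0.0]
ft_force: [-0.2, -0.1, 0.3]
grip_width: 0.0854
grasp_force: 0.0
```

Emit:
jog_arm([
  {"spin": -22, "fingers": -1},
  {"spin": -22, "fingers": -1},
  {"spin": -22, "fingers": -1},
  {"spin": -22, "fingers": -1},
])

```text
validation failed for argument at $.mo...
```

```bash
python3 - <<'E'
from m import *
w=shot('wrist','w1.png');s=shot('side','side1.png');shot('scene','scene1.png');o=readout.get_obs();print(o['eef_pos'],R.from_quat(o['tool_rot']).as_matrix().round(3),o['joint_pos'])
E
```

```text
[0.41996284 0.17999179 0.28134202] [[-0.985  0.175  0.   ]
 [ 0.175  0.985 -0.   ]
 [-0.    -0.    -1.   ]] [ 4.04946228e-01  1.37846451e-01  7.14659085e-03  1.44004671e+00
 -5.85869411e-05  5.80821674e-01]
```

View pics/w1.png

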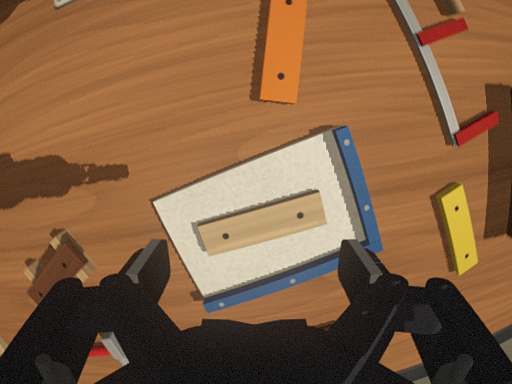

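The wrist view shows the jig with fence screws at (223,303), (294,281), (368,208) and (348,139). The ply dots are at (300,215) and (225,236), and the dark strip is at (60,265).

```bash
cat >> m.py <<'E'
from scipy.optimize import least_squares
def spot(g,u,s,r=4):
    x,y=np.round(u).astype(int);w=s*g[y-r:y+r+1,x-r:x+r+1].astype(float);w=np.clip(w-np.percentile(w,75),0,None)
    Y,X=np.mgrid[y-r:y+r+1,x-r:x+r+1];return np.array([(w*X).sum(),(w*Y).sum()])/w.sum()
def jigfit(px,py):  # pts (m) on x=90 line and y=140 line
    f=lambda p:np.r_[(px-p[:2])@[np.cos(p[2]),np.sin(p[2])],(py-p[:2])@[-np.sin(p[2]),np.cos(p[2])]]
    r=least_squares(f,[.58,.32,.2],x_scale=.1);return r.x,r.fun
E
python3 - <<'E'
from m import *
c=camera('wrist');g=cv2.cvtColor(c['pixels'],cv2.COLOR_RGB2GRAY)
P=lambda u,s,z:plane(c,spot(g,u,s),z,True)[0,:2]
px=np.array([P(u,1,.036) for u in[(223,303),(294,281)]]);py=np.array([P(u,1,.036) for u in[(368,208),(348,139)]])
p,f=jigfit(px,py);print('wrist jig screw corner',p.round(4),(f*1e3).round(2));yaw=p[2];Rj=np.array([[np.cos(yaw),-np.sin(yaw)],[np.sin(yaw),np.cos(yaw)]])
cor=p[:2]-Rj@[.01,.01];print('corner',cor.round(4))
for z,o in((.036,0),):
    h=cv2.cvtColor(c['pixels'],cv2.COLOR_RGB2HSV);m=cv2.inRange(h,(98,100,60),(115,255,255));m[:110]=0
    k=cv2.convexHull(np.vstack([q for q in cv2.findContours(m,0,1)[0] if cv2.contourArea(q)>100]))[:,0]
    q=(plane(c,k,z,True)[:,:2]-cor)@Rj*1e3;print('hull in jig',q.round(0).astype(int).tolist())
L=[P(u,-1,.034) for u in[(300,215),(225,236)]];d=L[0]-L[1]
print('low mid rel corner',(Rj.T@(sum(L)/2-cor)*1e3).round(1),'yaw-jig',np.arctan2(d[1],d[0])-np.pi/2-yaw,np.linalg.norm(d), (sum(L)/2).round(4))
m=cv2.inRange(h,(10,60,110),(22,200,255));m[:185]=0;m[260:]=0;m[:,:190]=0;m[:,330:]=0
k=max(cv2.findContours(m,0,1)[0],key=cv2.contourArea)[:,0];q=(plane(c,k,.034,True)[:,:2]-cor)@Rj*1e3
print('strip rect',cv2.minAreaRect(q.astype(np.float32)))
E
```

```text
wrist jig screw corner [0.577  0.3454 0.2117] [-0.01  0.01  0.01 -0.01]
corner [0.5693 0.3335]
hull in jig [[17, 18], [18, 3], [18, -63], [18, -93], [18, -124], [18, -147], [18, -202], [18, -278], [15, -279], [2, -278], [0, -277], [-180, 0], [-181, 9], [-180, 13], [-179, 18], [-177, 18], [-174, 19], [-157, 19], [-138, 19], [-123, 18], [-81, 19], [-24, 19], [16, 18]]
low mid rel corner [ -91.6 -139.9] yaw-jig -0.10005744471332387 0.11032397462815363 [0.5091 0.1775]
strip rect ((-93.33515167236328, -139.97482299804688), (180.64138793945312, 54.15213394165039), 85.24114990234375)
```

```bash
cat >> m.py <<'E'
COR=np.array([.5693,.3335]);YAW=.2117
RJ=np.array([[np.cos(YAW),-np.sin(YAW)],[np.sin(YAW),np.cos(YAW)]])
def to(xy,z,ang):  # shift in tool axes (mm), spin deg so tool y points along world angle ang(deg)
    o=readout.get_obs();M=R.from_quat(o['tool_rot']).as_matrix()
    a=np.degrees(np.arctan2(M[1,1],M[0,1]));s=-(ang-a);s=(s+90)%180-90
    print('shift',(M.T@(np.r_[xy,z]-o['eef_pos'])*1e3).round(1),'spin',round(s,2),'jigrel',(RJ.T@(o['eef_pos'][:2]-COR)*1e3).round(1),'F',np.round(o['ft_force'],1))
J=lambda x,y:COR+RJ@np.array([x,y])/1e3
JY=90+np.degrees(YAW)
E
python3 -c "
from m import *
to(J(-145,-140),.06,JY)"
```

```text
shift [-38.8  -7.2 221.3] spin -22.21 jigrel [-178.2 -118.7] F [ 0.  -1.  -0.3]
```

Emit:
jog_arm([
  {"x": -38.8, "y": -7.2, "z": 50, "spin": -22.2, "fingers": -1},
  {"x": -38.8, "y": -7.2, "z": 110, "spin": -22.2, "fingers": -1},
  {"x": -38.8, "y": -7.2, "z": 160, "spin": -22.2, "fingers": -1},
  {"x": -38.8, "y": -7.2, "z": 200, "spin": -22.2, "fingers": -1},
  {"x": -38.8, "y": -7.2, "z": 221, "spin": -22.2, "fingers": -1},
  {"x": -38.8, "y": -7.2, "z": 221, "spin": -22.2, "fingers": -1},
  {"x": -38.8, "y": -7.2, "z": 221, "spin": -22.2, "fingers": -1},
])

```text
clock: 2.48
eef_pos: [0.4578, 0.1665, 0.0613]
tool_rot: [-0.106, 0.994, 0.0, 0.001]
ft_force: [0.3, -0.6, 0.0]
grip_width: 0.0854
grasp_force: 0.0
```

```bash
python3 - <<'E'
from m import *
to(J(-145,-140),.01,JY)
c=shot('wrist','w2.png')
E
```

```text
shift [ 1.  -0.1 51.3] spin 0.04 jigrel [-144.1 -139.9] F [ 0.3 -0.6  0. ]
```

View pics/w2.png

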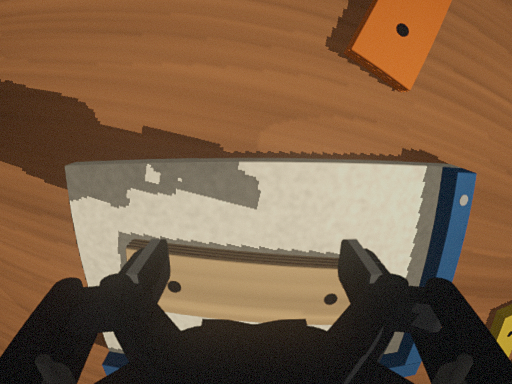

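The fingers show at (150,265) and (360,265) and the ply's -x edge at row 250. I'll check the clearance by projection.

```bash
python3 - <<'E'
from m import *
c=camera('wrist')
for y in(-43,43):
  for x in(-11,11): print(y,x,proj(c,[np.r_[J(-144+x,-140+y),.0746]],True).round(0))
print('strip side top edge', (RJ.T@(plane(c,[[135,250],[250,258],[335,262]],.034,True)[:,:2]-COR).T*1e3).round(1))
E
```

```text
-43 -11 [[164. 233.]]
-43 11 [[169. 272.]]
43 -11 [[341. 233.]]
43 11 [[336. 272.]]
strip side top edge [[-123.8 -120.4 -116.2]
 [-219.4 -141.7  -85.1]]
```

Emit:
jog_arm([
  {"x": 0, "y": 0, "z": 25, "spin": 0, "fingers": -1},
  {"x": 0, "y": 0, "z": 43, "spin": 0, "fingers": -1},
  {"x": 0, "y": 0, "z": 51, "spin": 0, "fingers": -1},
  {"x": 0, "y": 0, "z": 51, "spin": 0, "fingers": -1},
])

```text
clock: 3.08
eef_pos: [0.4572, 0.1663, 0.0096]
tool_rot: [-0.106, 0.994, 0.0, 0.0]
ft_force: [0.2, 0.4, -0.2]
grip_width: 0.0851
grasp_force: 0.0
```

Emit:
jog_arm([
  {"x": -8, "y": 0, "z": 0, "spin": 0, "fingers": -1},
  {"x": -15, "y": 0, "z": 0, "spin": 0, "fingers": -1},
  {"x": -22, "y": 0, "z": 0, "spin": 0, "fingers": -1},
  {"x": -29, "y": 0, "z": 0, "spin": 0, "fingers": -1},
  {"x": -36, "y": 0, "z": 0, "spin": 0, "fingers": -1},
  {"x": -43, "y": 0, "z": 0, "spin": 0, "fingers": -1},
  {"x": -50, "y": 0, "z": 0, "spin": 0, "fingers": -1},
  {"x": -50, "y": 0, "z": 0, "spin": 0, "fingers": -1},
])

```text
clock: 4.08
eef_pos: [0.507, 0.177, 0.0094]
tool_rot: [-0.106, 0.994, 0.0, 0.001]
ft_force: [0.0, -0.3, -0.3]
grip_width: 0.0852
grasp_force: 0.0
```

```bash
cat >> m.py <<'E'
def low(c,wr,show=True):
    h=cv2.cvtColor(c['pixels'],cv2.COLOR_RGB2HSV);m=cv2.inRange(h,(14,70,130),(24,180,255))
    q=(plane(c,np.argwhere(m>0)[:,::-1],.034,wr)[:,:2]-COR)@RJ*1e3
    ok=(q[:,0]>-160)&(q[:,0]<12)&(q[:,1]>-260)&(q[:,1]<10);M=np.zeros_like(m);ij=np.argwhere(m>0)[ok];M[ij[:,0],ij[:,1]]=255
    k=max(cv2.findContours(M,0,1)[0],key=cv2.contourArea)[:,0]
    q=(plane(c,k,.034,wr)[:,:2]-COR)@RJ*1e3;print('lower rect',cv2.minAreaRect(q.astype(np.float32)))
E
python3 - <<'E'
from m import *
to(J(-61,-140),.01,JY)
low(camera('scene'),False);low(camera('side'),False);low(camera('wrist'),True)
E
```

```text
shift [-32.8  -0.2  -0.6] spin 0.07 jigrel [ -93.8 -139.9] F [ 0.  -0.3 -0.3]
lower rect ((-54.125518798828125, -145.4156494140625), (59.300968170166016, 190.6600341796875), 0.11971741169691086)
lower rect ((-57.42070388793945, -122.71893310546875), (52.93062210083008, 203.5125732421875), 3.260589361190796)
lower rect ((-67.96676635742188, -139.4749755859375), (26.141271591186523, 96.54118347167969), 0.10887318104505539)
```

Emit:
jog_arm([
  {"x": -7, "y": 0, "z": 0, "spin": 0, "fingers": -1},
  {"x": -13, "y": 0, "z": 0, "spin": 0, "fingers": -1},
  {"x": -18, "y": 0, "z": 0, "spin": 0, "fingers": -1},
  {"x": -22, "y": 0, "z": 0, "spin": 0, "fingers": -1},
  {"x": -26, "y": 0, "z": 0, "spin": 0, "fingers": -1},
  {"x": -29, "y": 0, "z": 0, "spin": 0, "fingers": -1},
  {"x": -31, "y": 0, "z": 0, "spin": 0, "fingers": -1},
  {"x": -31, "y": 0, "z": 0, "spin": 0, "fingers": -1},
])

```text
clock: 5.22
eef_pos: [0.5365, 0.1834, 0.0094]
tool_rot: [-0.106, 0.994, 0.0, 0.0]
ft_force: [-0.5, 0.6, 0.3]
grip_width: 0.0857
grasp_force: 0.0
```

Emit:
jog_arm([
  {"x": -0.7, "y": 0, "z": 0, "spin": 0, "fingers": -1},
  {"x": -1.4, "y": 0, "z": 0, "spin": 0, "fingers": -1},
  {"x": -1.4, "y": 0, "z": 0, "spin": 0, "fingers": -1},
])

```text
clock: 5.6
eef_pos: [0.5373, 0.1836, 0.0093]
tool_rot: [-0.106, 0.994, -0.0, -0.0]
ft_force: [-1.3, 0.2, 0.5]
grip_width: 0.0852
grasp_force: 0.9
```

Emit:
jog_arm([
  {"x": -0.7, "y": 0, "z": 0, "spin": 0, "fingers": -1},
  {"x": -1.4, "y": 0, "z": 0, "spin": 0, "fingers": -1},
  {"x": -1.4, "y": 0, "z": 0, "spin": 0, "fingers": -1},
])

```text
clock: 5.98
eef_pos: [0.5374, 0.1836, 0.0091]
tool_rot: [-0.106, 0.994, -0.0, -0.001]
ft_force: [-5.4, -0.2, 3.5]
grip_width: 0.0851
grasp_force: 2.8
```

Emit:
jog_arm([
  {"x": -0.7, "y": 0, "z": 0, "spin": 0, "fingers": -1},
  {"x": -1.4, "y": 0, "z": 0, "spin": 0, "fingers": -1},
  {"x": -1.4, "y": 0, "z": 0, "spin": 0, "fingers": -1},
])

```text
clock: 6.35
eef_pos: [0.5375, 0.1835, 0.009]
tool_rot: [-0.106, 0.994, -0.0, -0.003]
ft_force: [-7.9, -0.6, 7.0]
grip_width: 0.0856
grasp_force: 4.3
```

```bash
python3 - <<'E'
from m import *
to(J(-61,-140),.01,JY)
low(camera('scene'),False)
E
```

```text
shift [-1.6 -0.1 -1. ] spin 0.04 jigrel [ -62.6 -139.9] F [-7.9 -0.6  7. ]
lower rect ((-27.539113998413086, -141.70550537109375), (50.610145568847656, 183.70693969726562), 0.0618133619427681)
```

Emit:
jog_arm([
  {"x": 10, "y": 0, "z": 0, "spin": 0, "fingers": -1},
  {"x": 20, "y": 0, "z": 0, "spin": 0, "fingers": -1},
  {"x": 20, "y": 0, "z": -40, "spin": 0, "fingers": -1},
  {"x": 20, "y": 0, "z": -90, "spin": 0, "fingers": 1},
  {"x": 20, "y": -50, "z": -90, "spin": 10, "fingers": 1},
  {"x": 20, "y": -110, "z": -90, "spin": 20, "fingers": 1},
  {"x": 20, "y": -110, "z": -90, "spin": 30, "fingers": 1},
  {"x": 20, "y": -110, "z": -90, "spin": 40, "fingers": 1},
])

```text
clock: 7.4
eef_pos: [0.5442, 0.0712, 0.0994]
tool_rot: [0.244, 0.97, 0.0, 0.001]
ft_force: [0.3, 0.3, 0.7]
grip_width: 0.0003
grasp_force: 0.0
```

Emit:
jog_arm([
  {"x": 0, "y": 0, "z": 0, "spin": 10, "fingers": 1},
  {"x": 0, "y": 0, "z": 0, "spin": 20, "fingers": 1},
  {"x": 0, "y": 0, "z": 0, "spin": 30, "fingers": 1},
  {"x": 0, "y": 0, "z": 0, "spin": 40, "fingers": 1},
  {"x": 0, "y": 0, "z": 0, "spin": 50, "fingers": 1},
  {"x": 0, "y": 0, "z": 0, "spin": 50, "fingers": 1},
])

```text
clock: 8.15
eef_pos: [0.544, 0.0724, 0.0993]
tool_rot: [0.627, 0.779, 0.0, 0.0]
ft_force: [-0.4, 0.5, 0.1]
grip_width: 0.0001
grasp_force: 0.0
```

```bash
python3 - <<'E'
from m import *
to(J(-27,-256),.022,JY-90)
low(camera('scene'),False);low(camera('wrist'),True)
E
```

```text
shift [-6.2 52.6 77.4] spin 0.19 jigrel [ -79.6 -249.9] F [-0.4  0.5  0.1]
lower rect ((-25.864458084106445, -141.7071533203125), (183.803466796875, 48.2219123840332), 89.91569519042969)
lower rect ((-25.6942138671875, -159.27401733398438), (49.7520751953125, 136.07037353515625), 0.040968045592308044)
```

Emit:
jog_arm([
  {"x": -6.2, "y": 30, "z": 0, "spin": 0.2, "fingers": 1},
  {"x": -6.2, "y": 52.6, "z": 20, "spin": 0.2, "fingers": 1},
  {"x": -6.2, "y": 52.6, "z": 50, "spin": 0.2, "fingers": 1},
  {"x": -6.2, "y": 52.6, "z": 70, "spin": 0.2, "fingers": 1},
  {"x": -6.2, "y": 52.6, "z": 77, "spin": 0.2, "fingers": 1},
  {"x": -6.2, "y": 52.6, "z": 77, "spin": 0.2, "fingers": 1},
])

```text
clock: 9.0
eef_pos: [0.5965, 0.0775, 0.0222]
tool_rot: [0.629, 0.777, -0.0, -0.0]
ft_force: [-0.1, -0.4, 0.1]
grip_width: -0.0001
grasp_force: 0.0
```

Emit:
jog_arm([
  {"x": 8, "y": 0, "z": 0, "spin": 0, "fingers": 1},
  {"x": 16, "y": 0, "z": 0, "spin": 0, "fingers": 1},
  {"x": 24, "y": 0, "z": 0, "spin": 0, "fingers": 1},
  {"x": 32, "y": 0, "z": 0, "spin": 0, "fingers": 1},
  {"x": 40, "y": 0, "z": 0, "spin": 0, "fingers": 1},
  {"x": 46, "y": 0, "z": 0, "spin": 0, "fingers": 1},
  {"x": 50, "y": 0, "z": 0, "spin": 0, "fingers": 1},
  {"x": 50, "y": 0, "z": 0, "spin": 0, "fingers": 1},
])

```text
clock: 10.0
eef_pos: [0.586, 0.127, 0.0221]
tool_rot: [0.629, 0.777, 0.0, -0.0]
ft_force: [1.3, -0.5, 0.6]
grip_width: 0.0001
grasp_force: 0.0
```

```bash
python3 - <<'E'
from m import *
to(J(-27,-191),.022,JY-90)
low(camera('scene'),False);low(camera('side'),False)
E
```

```text
shift [14.4  0.1  0.1] spin -0.1 jigrel [ -27.1 -205.4] F [ 1.3 -0.5  0.6]
lower rect ((-28.22237205505371, -73.02903747558594), (52.096900939941406, 121.32877349853516), 0.007701005786657333)
lower rect ((-29.820331573486328, -99.15632629394531), (191.77487182617188, 51.5318603515625), 89.3061294555664)
```

Emit:
jog_arm([
  {"x": 4, "y": 0, "z": 0, "spin": 0, "fingers": 1},
  {"x": 7, "y": 0, "z": 0, "spin": 0, "fingers": 1},
  {"x": 9, "y": 0, "z": 0, "spin": 0, "fingers": 1},
  {"x": 10, "y": 0, "z": 0, "spin": 0, "fingers": 1},
  {"x": 11, "y": 0, "z": 0, "spin": 0, "fingers": 1},
  {"x": 12, "y": 0, "z": 0, "spin": 0, "fingers": 1},
  {"x": 12, "y": 0, "z": 0, "spin": 0, "fingers": 1},
])

```text
clock: 10.98
eef_pos: [0.5838, 0.1383, 0.0224]
tool_rot: [0.629, 0.777, 0.0, -0.0]
ft_force: [-0.2, -0.0, -0.2]
grip_width: 0.0002
grasp_force: 0.1
```

Emit:
jog_arm([
  {"x": 0.7, "y": 0, "z": 0, "spin": 0, "fingers": 1},
  {"x": 1.4, "y": 0, "z": 0, "spin": 0, "fingers": 1},
  {"x": 1.4, "y": 0, "z": 0, "spin": 0, "fingers": 1},
])

```text
clock: 11.35
eef_pos: [0.5835, 0.1395, 0.0223]
tool_rot: [0.629, 0.777, 0.0, 0.0]
ft_force: [0.1, -0.5, 0.2]
grip_width: 0.0001
grasp_force: 0.3
```

Emit:
jog_arm([
  {"x": 0.7, "y": 0, "z": 0, "spin": 0, "fingers": 1},
  {"x": 1.4, "y": 0, "z": 0, "spin": 0, "fingers": 1},
  {"x": 1.4, "y": 0, "z": 0, "spin": 0, "fingers": 1},
])

```text
clock: 11.72
eef_pos: [0.5834, 0.1401, 0.0224]
tool_rot: [0.63, 0.777, -0.0, 0.001]
ft_force: [0.9, -3.8, 1.1]
grip_width: 0.0003
grasp_force: 2.2
```

Emit:
jog_arm([
  {"x": 0.8, "y": 0, "z": 0, "spin": 0, "fingers": 1},
  {"x": 1.5, "y": 0, "z": 0, "spin": 0, "fingers": 1},
  {"x": 1.5, "y": 0, "z": 0, "spin": 0, "fingers": 1},
])

```text
clock: 12.1
eef_pos: [0.5834, 0.1401, 0.0224]
tool_rot: [0.63, 0.777, -0.001, 0.002]
ft_force: [1.2, -8.4, 0.4]
grip_width: -0.0
grasp_force: 4.1
```

Emit:
jog_arm([
  {"x": -10, "y": 0, "z": 0, "spin": 0, "fingers": 1},
  {"x": -30, "y": 0, "z": 0, "spin": 0, "fingers": 1},
  {"x": -30, "y": 0, "z": -50, "spin": 0, "fingers": 1},
  {"x": -40, "y": 0, "z": -110, "spin": 0, "fingers": 1},
  {"x": -40, "y": 0, "z": -170, "spin": 0, "fingers": 1},
  {"x": -40, "y": 0, "z": -200, "spin": 0, "fingers": 1},
  {"x": -40, "y": 0, "z": -200, "spin": 0, "fingers": 1},
])

```text
clock: 12.98
eef_pos: [0.5932, 0.1029, 0.226]
tool_rot: [0.63, 0.777, 0.003, 0.002]
ft_force: [0.2, -0.4, 0.3]
grip_width: -0.0001
grasp_force: 0.0
```

```bash
python3 - <<'E'
from m import *
to(J(-27,-191),.022,JY-90)
low(camera('scene'),False);low(camera('side'),False);c=shot('wrist','w3.png');low(c,True)
cv2.imwrite('pics/w3c.png',cv2.resize(c['pixels'][:260,150:450,::-1],None,fx=2.3,fy=2.3,interpolation=2))
E
```

```text
shift [ 39.4  -3.5 204. ] spin -0.17 jigrel [ -25.1 -230.5] F [ 0.2 -0.4  0.3]
lower rect ((-26.945552825927734, -94.43685913085938), (183.28076171875, 50.18549346923828), 89.85658264160156)
lower rect ((-29.450782775878906, -90.82299041748047), (178.69699096679688, 52.34744644165039), 89.14793395996094)
lower rect ((-26.23878288269043, -104.67884826660156), (151.4554901123047, 49.86758041381836), 89.95928955078125)
```

View pics/w3c.png

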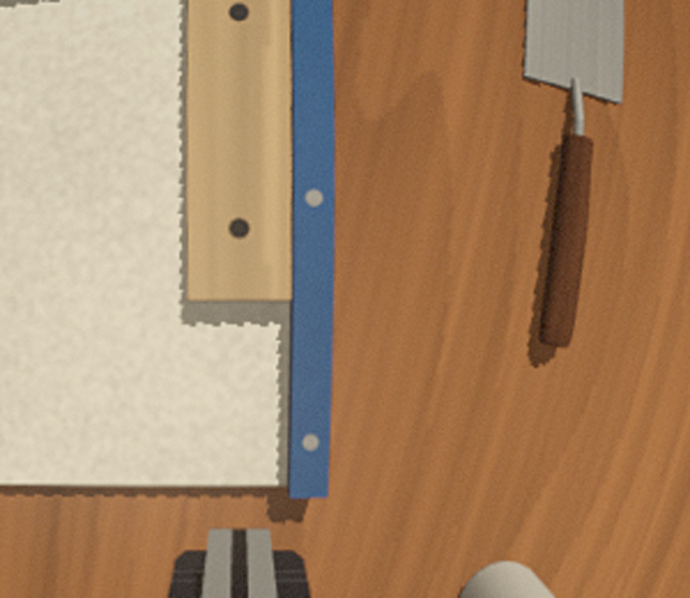

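The crop shows the ply strip tight against the +x fence (edge at column 292, square), with the glue bottle and scraper untouched. Next I go above the dark strip.

```bash
python3 - <<'E'
from m import *
c=camera('scene');print('glue base',plane(c,[[288,285]],.02).round(3))
to([.549,-.203],.2,90-90+np.degrees(.489))
E
```

```text
glue base [[ 0.797 -0.011  0.02 ]]
shift [-290.6 -103.7   20.5] spin -16.03 jigrel [ -28.1 -230. ] F [ 0.5 -0.3 -0.9]
```

Emit:
jog_arm([
  {"x": -55, "y": -20, "z": 5, "spin": -10, "fingers": -1},
  {"x": -110, "y": -40, "z": 10, "spin": -16, "fingers": -1},
  {"x": -165, "y": -60, "z": 10, "spin": -16, "fingers": -1},
  {"x": -220, "y": -80, "z": 15, "spin": -16, "fingers": -1},
  {"x": -270, "y": -95, "z": 20, "spin": -16, "fingers": -1},
  {"x": -290.6, "y": -103.7, "z": 20, "spin": -16, "fingers": -1},
  {"x": -290.6, "y": -103.7, "z": 20, "spin": -16, "fingers": -1},
  {"x": -290.6, "y": -103.7, "z": 20, "spin": -16, "fingers": -1},
])

```text
clock: 14.18
eef_pos: [0.5498, -0.2017, 0.2012]
tool_rot: [0.515, 0.857, 0.0, -0.001]
ft_force: [0.0, 0.1, -0.3]
grip_width: 0.0854
grasp_force: 0.0
```

```bash
python3 - <<'E'
from m import *
to([.549,-.203],.2,np.degrees(.489));shot('wrist','w4.png')
E
```

```text
shift [-0.8 -1.3  1.2] spin 0.02 jigrel [-131.5 -519.1] F [ 0.   0.1 -0.3]
```

View pics/w4.png

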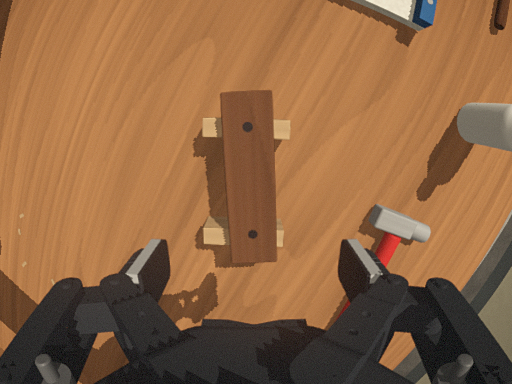

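Dots of the dark strip at (248,127) and (252,234); hammer head at (400,222).

```bash
python3 - <<'E'
from m import *
c=camera('wrist');g=cv2.cvtColor(c['pixels'],cv2.COLOR_RGB2GRAY)
L=np.array([plane(c,spot(g,u,-1),.058,True)[0,:2] for u in[(248,127),(252,234)]]);d=L[0]-L[1]
m=L.mean(0);yaw=np.arctan2(d[1],d[0])-np.pi/2;print('upper',m.round(4),yaw,np.linalg.norm(d))
h=cv2.cvtColor(c['pixels'],cv2.COLOR_RGB2HSV);k=cv2.inRange(h,(0,0,0),(15,255,115));k[:85]=0;k[265:]=0;k[:,:215]=0;k[:,282:]=0
q=plane(c,max(cv2.findContours(k,0,1)[0],key=cv2.contourArea)[:,0],.058,True)[:,:2]*1e3;print(cv2.minAreaRect(q.astype(np.float32)))
M=R.from_euler('z',yaw).as_matrix()[:2,:2]
b=plane(c,[[203,129],[290,129],[204,233],[284,233]],.04,True)[:,:2];print('bearer ends & hammer in upper frame',((b-m)@M*1e3).round(0).tolist(),((plane(c,[[370,225],[380,205]],.02,True)[:,:2]-m)@M*1e3).round(0).tolist())
to(m,.1,np.degrees(yaw))
s=camera('scene');g=cv2.cvtColor(s['pixels'],cv2.COLOR_RGB2GRAY)
E
```

```text
upper [ 0.5475 -0.2025] 0.536871584673345 0.11032860764789106
((533.853515625, -237.14028930664062), (35.94214630126953, 144.28721618652344), 40.66875076293945)
bearer ends & hammer in upper frame [[-46.0, 55.0], [43.0, 50.0], [-55.0, -60.0], [35.0, -63.0]] [[145.0, -69.0], [156.0, -43.0]]
shift [ 1.000e-01 -3.000e+00  1.019e+02] spin -2.65 jigrel [-130.9 -518.7] F [-0.4 -0.2 -0.2]
```

Emit:
jog_arm([
  {"x": 0, "y": -3, "z": 50, "spin": -2.7, "fingers": -1},
  {"x": 0, "y": -3, "z": 90, "spin": -2.7, "fingers": -1},
  {"x": 0, "y": -3, "z": 102, "spin": -2.7, "fingers": -1},
  {"x": 0, "y": -3, "z": 102, "spin": -2.7, "fingers": -1},
])

```text
clock: 14.82
eef_pos: [0.5476, -0.2033, 0.1003]
tool_rot: [0.494, 0.869, -0.0, -0.0]
ft_force: [0.1, -0.3, 0.2]
grip_width: 0.0853
grasp_force: 0.0
```

```bash
python3 - <<'E'
from m import *
c=camera('wrist');cv2.imwrite('pics/w5.png',c['pixels'][:,:,::-1]);to([.5475,-.2025],.028,np.degrees(.537))
E
```

```text
shift [ 1.8 -0.3 73.5] spin -0.02 jigrel [-133.2 -521. ] F [ 0.3 -0.5  0.4]
```

View pics/w5.png

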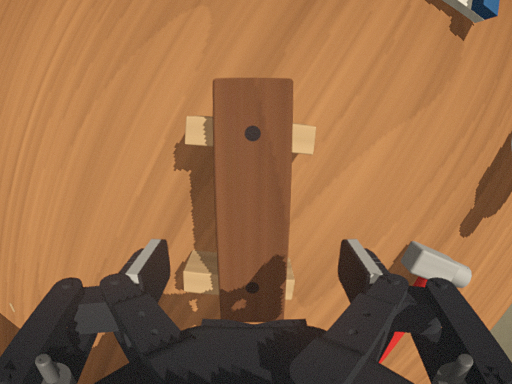

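The dark strip lies square between the fingers, with dots at (252,133) and (252,288). Next I descend and grip.

Emit:
jog_arm([
  {"x": 2, "y": 0, "z": 35, "spin": 0, "fingers": -1},
  {"x": 2, "y": 0, "z": 60, "spin": 0, "fingers": -1},
  {"x": 2, "y": 0, "z": 73, "spin": 0, "fingers": -1},
  {"x": 2, "y": 0, "z": 73, "spin": 0, "fingers": -1},
])

```text
clock: 15.38
eef_pos: [0.5469, -0.2024, 0.0278]
tool_rot: [0.495, 0.869, 0.0, 0.0]
ft_force: [0.1, 0.3, -0.6]
grip_width: 0.0854
grasp_force: 0.0
```

Emit:
jog_arm([
  {"x": 0, "y": 0, "z": 0, "spin": 0, "fingers": 0},
  {"x": 0, "y": 0, "z": 0, "spin": 0, "fingers": 0.3},
  {"x": 0, "y": 0, "z": 0, "spin": 0, "fingers": 1},
  {"x": 0, "y": 0, "z": 0, "spin": 0, "fingers": 1},
  {"x": 0, "y": 0, "z": 0, "spin": 0, "fingers": 1},
  {"x": 0, "y": 0, "z": 0, "spin": 0, "fingers": 1},
])

```text
clock: 16.12
eef_pos: [0.5477, -0.2028, 0.0289]
tool_rot: [0.495, 0.869, 0.0, 0.002]
ft_force: [0.2, 0.4, 5.0]
grip_width: 0.0493
grasp_force: 63.6
```

Emit:
jog_arm([
  {"x": 0, "y": 0, "z": -5, "spin": 0, "fingers": 1},
  {"x": 0, "y": 0, "z": -15, "spin": 0, "fingers": 1},
  {"x": 0, "y": 0, "z": -35, "spin": 0, "fingers": 1},
  {"x": 0, "y": 0, "z": -65, "spin": 0, "fingers": 1},
  {"x": 0, "y": 0, "z": -100, "spin": 0, "fingers": 1},
  {"x": 0, "y": 0, "z": -130, "spin": 0, "fingers": 1},
  {"x": 0, "y": 0, "z": -150, "spin": 0, "fingers": 1},
  {"x": 0, "y": 0, "z": -150, "spin": 0, "fingers": 1},
])

```text
clock: 17.12
eef_pos: [0.5476, -0.2027, 0.1794]
tool_rot: [0.495, 0.869, 0.0, 0.002]
ft_force: [0.0, -0.6, -1.8]
grip_width: 0.0494
grasp_force: 62.9
```

```bash
python3 - <<'E'
from m import *
print('end push jigrel',(RJ.T@(np.array([.5834,.1401])-COR)*1e3).round(1))
s=camera('scene');g=cv2.cvtColor(s['pixels'],cv2.COLOR_RGB2GRAY)
# lower dots in scene & wrist
l0=np.array([np.r_[J(-26,-91+k*55.2),.034] for k in(1,-1)])
L=np.array([plane(s,spot(g,u,-1,3),.034)[0,:2] for u in proj(s,l0)]);print('lower dots scene jigrel',((L-COR)@RJ*1e3).round(1).tolist())
to(J(-25.5,-91),.1785,JY-90)
E
```

```text
end push jigrel [ -26.9 -192. ]
lower dots scene jigrel [[-26.0, -36.0], [-26.6, -146.2]]
shift [371.1 239.8  -0.8] spin 18.57 jigrel [-134.6 -519.1] F [-0.8 -0.1 -2.1]
```

Emit:
jog_arm([
  {"x": 15, "y": 10, "z": 0, "spin": 1, "fingers": 1},
  {"x": 48, "y": 31, "z": 0, "spin": 3, "fingers": 1},
  {"x": 87, "y": 56, "z": 0, "spin": 5, "fingers": 1},
  {"x": 126, "y": 81, "z": 0, "spin": 7, "fingers": 1},
  {"x": 165, "y": 106, "z": 0, "spin": 9, "fingers": 1},
  {"x": 204, "y": 131, "z": 0, "spin": 11, "fingers": 1},
  {"x": 240, "y": 154, "z": 0, "spin": 13, "fingers": 1},
  {"x": 270, "y": 174, "z": 0, "spin": 15, "fingers": 1},
])

```text
clock: 18.18
eef_pos: [0.557, 0.1202, 0.1754]
tool_rot: [0.604, 0.797, -0.001, -0.001]
ft_force: [0.8, -0.2, -0.6]
grip_width: 0.049
grasp_force: 62.7
```

```bash
python3 - <<'E'
from m import *
to(J(-26.3,-91),.1785,JY-90)
E
```

```text
shift [112.8  37.6  -3.2] spin 3.56 jigrel [ -56.8 -205.9] F [ 0.8 -0.2 -0.6]
```

Emit:
jog_arm([
  {"x": 30, "y": 10, "z": 0, "spin": 1, "fingers": 1},
  {"x": 60, "y": 20, "z": 0, "spin": 2, "fingers": 1},
  {"x": 85, "y": 29, "z": 0, "spin": 3, "fingers": 1},
  {"x": 103, "y": 35, "z": 0, "spin": 3.6, "fingers": 1},
  {"x": 112.8, "y": 37.6, "z": 0, "spin": 3.6, "fingers": 1},
  {"x": 112.8, "y": 37.6, "z": 20, "spin": 3.6, "fingers": 1},
  {"x": 112.8, "y": 37.6, "z": 40, "spin": 3.6, "fingers": 1},
  {"x": 112.8, "y": 37.6, "z": 40, "spin": 3.6, "fingers": 1},
])

```text
clock: 19.18
eef_pos: [0.562, 0.2363, 0.1345]
tool_rot: [0.629, 0.778, -0.003, -0.001]
ft_force: [-0.0, 0.1, -1.5]
grip_width: 0.0488
grasp_force: 62.8
```

```bash
python3 - <<'E'
from m import *
to(J(-26.3,-91),.122,JY-90);shot('side','side2.png')
c=camera('wrist')
a=shot('scene')['pixels'][:,:,::-1];b=cv2.imread('pics/side2.png')
cv2.imwrite('pics/f1.png',np.hstack([cv2.resize(a[90:240,200:340],None,fx=2.7,fy=2.7,interpolation=2),cv2.resize(b[110:260,170:310],None,fx=2.7,fy=2.7,interpolation=2)]))
E
```

```text
shift [ 2.6  1.3 12.5] spin -0.05 jigrel [-27.6 -93.5] F [-0.   0.1 -1.5]
```

View pics/f1.png

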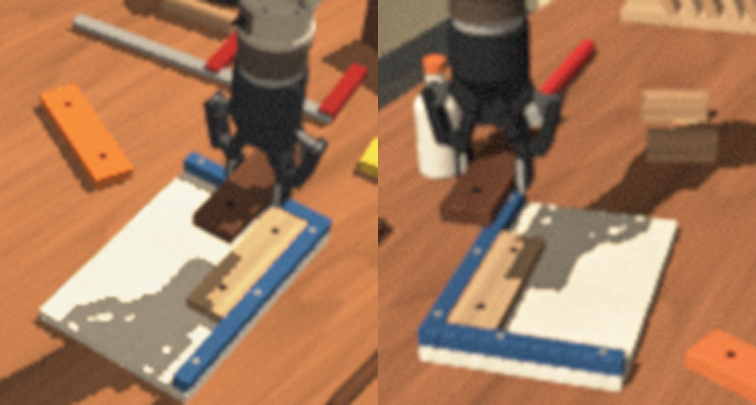

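Left (scene) and right (side): the ply strip is flush in the corner and the dark strip is in line above it. Its dots show at scene (286,166) and side (207,180). Now the final correction and a level check.

Emit:
jog_arm([
  {"x": 1.3, "y": 0.6, "z": 4, "spin": 0, "fingers": 1},
  {"x": 2.6, "y": 1.3, "z": 8, "spin": 0, "fingers": 1},
  {"x": 2.6, "y": 1.3, "z": 12, "spin": 0, "fingers": 1},
  {"x": 2.6, "y": 1.3, "z": 12, "spin": 0, "fingers": 1},
  {"x": 2.6, "y": 1.3, "z": 12, "spin": 0, "fingers": 1},
  {"x": 2.6, "y": 1.3, "z": 12, "spin": 0, "fingers": 1},
  {"x": 2.6, "y": 1.3, "z": 12, "spin": 0, "fingers": 1},
])

```text
clock: 20.2
eef_pos: [0.5648, 0.2403, 0.1255]
tool_rot: [0.629, 0.778, 0.0, 0.0]
ft_force: [-0.5, -0.2, -2.2]
grip_width: 0.049
grasp_force: 62.8
```

```bash
python3 - <<'E'
from m import *
to(J(-26.3,-91),.122,JY-90)
for n in('scene','side','wrist'):
    c=camera(n);g=cv2.cvtColor(c['pixels'],cv2.COLOR_RGB2GRAY);w=n=='wrist'
    for k in(1,-1):
        for nm,z in(('upper',.152),('lower',.034)):
            P=np.r_[J(-26.3,-91+k*55.2),z];u=proj(c,[P],w)[0]
            if not(5<u[0]<506 and 5<u[1]<378):continue
            s=spot(g,u,-1,4 if w else 3);p=plane(c,[s],z,w)[0,:2];dz=proj(c,[P+[0,0,.005]],w)[0]-u
            print(n,nm,k,'pred',u.round(1),'seen',s.round(1),'jigrel',((p-COR)@RJ*1e3).round(1),'5mm up=',dz.round(1))
o=readout.get_obs();print(o['joint_vel'],o['ft_force'],o['ft_torque'],R.from_quat(o['tool_rot']).as_matrix()[:,2].round(4))
c=camera('side');cv2.imwrite('pics/f2.png',np.hstack([cv2.resize(c['pixels'][140:240,180:260,::-1],None,fx=4.8,fy=4.8,interpolation=2),cv2.resize(camera('wrist')['pixels'][:320,80:420,::-1],None,fx=1.2,fy=1.5)[:480]]))
E
```

```text
shift [-0.9 -2.3  3.5] spin -0.03 jigrel [-24.  -90.1] F [-0.5 -0.2 -2.2]
scene upper 1 pred [305.1 147.1] seen [305.8 145.4] jigrel [-28.5 -28.3] 5mm up= [ 0.2 -1.3]
scene lower 1 pred [301.4 174.9] seen [301.5 175. ] jigrel [-26. -36.] 5mm up= [ 0.1 -1.1]
scene upper -1 pred [284.6 168.3] seen [285.9 168. ] jigrel [ -24.1 -142.9] 5mm up= [ 0.1 -1.3]
scene lower -1 pred [282.1 196. ] seen [281.3 195.6] jigrel [ -29.2 -146.2] 5mm up= [ 0.1 -1.1]
side upper 1 pred [205.3 183.7] seen [204.4 183.4] jigrel [-23.4 -36.8] 5mm up= [-0.1 -1.7]
side lower 1 pred [207.2 222.4] seen [207.4 222.9] jigrel [-27.5 -33.4] 5mm up= [-0.1 -1.6]
side upper -1 pred [218.3 164.7] seen [219.6 164.1] jigrel [ -28.8 -150.6] 5mm up= [-0.1 -1.6]
side lower -1 pred [219.4 201.4] seen [220.9 201.7] jigrel [ -31.  -145.4] 5mm up= [-0.  -1.5]
wrist upper 1 pred [245.1 149.2] seen [246.4 149.6] jigrel [-25.8 -36. ] 5mm up= [-0.4  1.6]
wrist lower 1 pred [249.3 131.1] seen [251.  134.6] jigrel [-25.  -38.6] 5mm up= [-0.1  0.4]
wrist upper -1 pred [247.4 356.9] seen [247.2 356.4] jigrel [ -26.4 -145.8] 5mm up= [-0.1  6.5]
wrist lower -1 pred [249.8 258.4] seen [251.5 257.8] jigrel [ -24.8 -145.6] 5mm up= [-0.1  2.7]
[ 0.00116328  0.0007311  -0.00013639  0.00135474  0.0010224  -0.00122936] [-0.13536672 -0.42667697 -1.49670357] [ 0.00368969 -0.00770451  0.02099397] [ 1.e-04  0.e+00 -1.e+00]
```

View pics/f2.png

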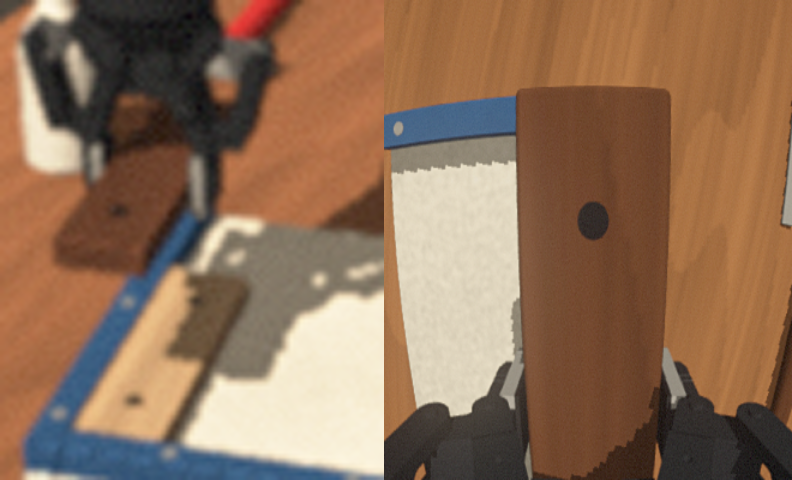

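Emit:
jog_arm([
  {"x": -0.9, "y": -2.2, "z": 2.5, "spin": 0, "fingers": 1},
  {"x": -0.9, "y": -2.2, "z": 2.5, "spin": 0, "fingers": 1},
  {"x": -0.9, "y": -2.2, "z": 2.5, "spin": 0, "fingers": 1},
  {"x": -0.9, "y": -2.2, "z": 2.5, "spin": 0, "fingers": 1},
  {"x": -0.9, "y": -2.2, "z": 2.5, "spin": 0, "fingers": 1},
  {"x": -0.9, "y": -2.2, "z": 2.5, "spin": 0, "fingers": 1},
  {"x": -0.9, "y": -2.2, "z": 2.5, "spin": 0, "fingers": 1},
  {"x": -0.9, "y": -2.2, "z": 2.5, "spin": 0, "fingers": 1},
])

```text
clock: 21.45
eef_pos: [0.5627, 0.239, 0.1228]
tool_rot: [0.629, 0.778, 0.0, -0.0]
ft_force: [0.4, 0.6, -1.1]
grip_width: 0.0492
grasp_force: 62.8
```

```bash
python3 - <<'E'
from m import *
to(J(-26.3,-91),.122,JY-90);camera('side');o=readout.get_obs();to(J(-26.3,-91),.122,JY-90);print(np.abs(o['joint_vel']).max(),o['grasp_force'])
bot.job_done()
E
```

```text
shift [ 0.  -0.   0.8] spin -0.03 jigrel [-26.3 -91. ] F [ 0.4  0.6 -1.1]
shift [0.  0.  0.8] spin -0.03 jigrel [-26.3 -91. ] F [-0.1 -0.1 -1.5]
0.002155636274740708 62.778857946395874
the job is handed in; nothing more can be done
```

I've handed the job in at about 21 s: the plywood strip sits flush in the fence corner, and the gripper is holding the dark strip level and in line above it with about 100 mm of air. The glue bottle, hammer and scraper were not touched.

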